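# Load a polishing jar and start the desk tumbler

## Task

Load the clear jar and start the tumbler. Set the green funnel in the jar's neck, put every amber acrylic knob and all the white ceramic pieces from the scoop through it into the jar, then take the funnel out, close the jar with its stopper, and leave funnel and scoop standing upright on the desk. Stand the jar on the tumbler's chuck and, pressing lightly, turn it in small steps until its hex foot drops fully home in the hex recess; only then flip the red switch right over, and leave the other things on the desk alone.

Things in the scene. Friction and masses are not known exactly. Their poses are not given: they have to be found in the camera images.
- jar: Clear tumbling jar, 124 mm tall, 0.3 kg empty (+-25%). Origin: centre of underside, z up. Blue hex foot 72 mm across flats (corners on the jar's +x and every 60 deg), 14 mm tall; round body 92 mm across to 74 mm; shoulder to 88 mm; neck 64 mm outside, about 57 mm inside, 88 to 124 mm. Inner floor at 18 mm with a low dome in the middle. Grip across the neck, TCP 110 mm above the underside.
- funnel: Green funnel standing on its spout, 0.12 kg. Origin: centre of the spout's lower end, z up. Spout 52 mm outside, 47 mm inside, 28 mm long; cone to a rim 120 mm across at 78 to 86 mm. Grip ear, an upright plate at x = -60 to -100 mm, 10 mm thick in y, 57 to 87 mm high; grip at x = -84, z = 75 mm. In the jar's neck it hangs by its cone, origin about 92 mm above the jar's underside.
- scoop: Aluminium scoop, black handle, 0.16 kg, holding the ceramic pieces. Origin: centre of the bowl's underside. Bowl 90 mm long (x), 66 mm wide, walls 37 mm high at the back and sides, floor 3 mm, open at the front: pouring lip at x = +45 mm, z = 0. Handle from x = -45 to -130 mm, 18 mm wide in y, 26 to 42 mm high; grip at x = -85 mm. Pieces slide out once the lip is tipped some 45 deg down.
- stopper: Black rubber stopper standing on its small end, 0.08 kg. Origin: centre of its underside. Tapered plug 50 to 53 mm across and 22 mm long, flange 62 mm across and 6 mm thick, red grip knob 26 mm across from 28 to 50 mm height. Closing the jar, its flange lies on the mouth, its underside about 102 mm above the jar's underside.
- tumbler: Grey desk tumbler, fixed, 200 mm (x) by 320 mm (y), top at 70 mm. Origin: centre of its underside. Round chuck at y = +70 mm and switch at y = -95 mm in its own frame.
- chuck_floor (a point): Centre of the floor of the chuck's hex recess, 78 mm above the desk. Recess 77 mm across flats, 12 mm deep, edge at 90 mm; ring 116 mm across outside. The chuck turns about the vertical but is stiff (0.8 N m); the angle at which its hex has stopped differs each time and is not reported: feel or look for it. A foot turned within about 6 deg of it drops in.
- switch (a joint): Toggle switch lever, rad: 0 off (leaning to the tumbler's -x side), 1.0 fully on (leaning to its +x side). Pivot 92 mm above the desk, lever 50 mm long, axis along the tumbler's y; it stays where it is left and needs about 1.5 N at its tip.
- switch_tip (a point): Centre of the red ball, 26 mm in diameter, at the switch lever's end; moves with the lever.
- knob1: Amber acrylic cabinet knob: a ball 30 mm in diameter on a stem 20 mm in diameter, 36 mm tall in all, 0.03 kg, standing on its stem on the desk. Origin: centre of the ball, 21 mm above the stem's end; z points from stem to ball. Two to four such knobs are there; absent ones are None.
- knob2: Amber acrylic cabinet knob: a ball 30 mm in diameter on a stem 20 mm in diameter, 36 mm tall in all, 0.03 kg, standing on its stem on the desk. Origin: centre of the ball, 21 mm above the stem's end; z points from stem to ball. Two to four such knobs are there; absent ones are None.
- knob3: Amber acrylic cabinet knob: a ball 30 mm in diameter on a stem 20 mm in diameter, 36 mm tall in all, 0.03 kg, standing on its stem on the desk. Origin: centre of the ball, 21 mm above the stem's end; z points from stem to ball. Two to four such knobs are there; absent ones are None.
- knob4: Amber acrylic cabinet knob: a ball 30 mm in diameter on a stem 20 mm in diameter, 36 mm tall in all, 0.03 kg, standing on its stem on the desk. Origin: centre of the ball, 21 mm above the stem's end; z points from stem to ball. Two to four such knobs are there; absent ones are None.
- media1: White ceramic polishing block, 17 x 17 x 20 mm, 0.014 kg, in the scoop at the start. Origin: its centre, z along its length.
- media2: White ceramic polishing block, 17 x 17 x 20 mm, 0.014 kg, in the scoop at the start. Origin: its centre, z along its length.
- media3: White ceramic polishing block, 17 x 17 x 20 mm, 0.014 kg, in the scoop at the start. Origin: its centre, z along its length.
- media4: White ceramic polishing block, 17 x 17 x 20 mm, 0.014 kg, in the scoop at the start. Origin: its centre, z along its length.
- media5: White ceramic polishing block, 17 x 17 x 20 mm, 0.014 kg, in the scoop at the start. Origin: its centre, z along its length.
- tape: Yellow roll of tape lying flat, 84 mm in diameter, 24 mm high. Leave it alone.
- polish: White plastic bottle, 48 mm in diameter, 130 mm tall. Leave it alone.
- caliper: Digital caliper lying flat, 170 mm long, 12 mm high, origin at its middle. Leave it alone.
There are look-alikes about, which are no part of the job. Several things look just like the stopper: the one meant starts farthest from the robot's base.

How it is judged:
By the outcome, as a careful person would: the job done as asked, in the order asked, and still so for the second after the job is handed in, with the robot touching nothing.
Of knob1, knob2, knob3, knob4 only 2 to 4 are there at a start; the rules pass over those that are not, and their reading is None.
At some moment in a run one of knob1, knob2, knob3, knob4 may be knocked a few centimetres aside while the robot is not near it.
It also fails if it takes over 210 s, if anything falls off the work surface, if the arm or the gripper's body presses on something with over 40 N, if the wrist force passes 120 N, or if a joint passes its speed limit or range.

## Robot

A 6-joint arm with a two-finger parallel gripper is mounted at the origin on the work surface. World frame = base frame: x ahead of the robot, y to its left, z up, the work surface at z = 0. Lengths are in m, angles in degrees, forces in N, time in s.
With the tool pointing down it reaches from about 0.325 to 0.775 m from the base axis. Payload 5.5 kg.
Tool frame: the origin (TCP) lies between the finger pads, 19 mm behind the fingertips; this is the grasp point; z points along the fingers, y is the line along which they close (so a half turn about z gives the same grasp; the last joint's range is limited). The gripper opens to 88 mm and grips with 3 to 60 N. Pads are 20 mm wide; open, the fingers measure 115 mm over their backs; the gripper's body (75 mm by 178 mm) begins 61 mm behind the grasp point.
Start: joints at [-74.353, 5.22, 70.514, -0, 104.267, -3.249], TCP at [0.194, -0.568, 0.241] pointing down, gripper open.
Joint ranges: [-164.24, 164.24], [-49.07, 125.15], [9.68, 141.18], [-86.29, 266.29], [3.28, 154.24], [-151.56, 151.56]. Speed limits (degrees/s): [147.25, 147.25, 172.46, 180, 180, 180].

## Interface

Orientations are given as [roll, pitch, yaw] about the fixed x, y, z axes, in that order (R = Rz(yaw) Ry(pitch) Rx(roll)).
In Python, from station import r gives the robot as it stands. The module is installed in compiled form; this text tells all that it offers. Calls block until the motion is done:
- r.reach(position, orientation): joint-space move of the TCP to a pose.
- r.servo_line(position, rotation=None, speed=0.15): straight line of the TCP; rotation=None keeps the orientation; speed is the mean speed in m/s.
- r.move_joints(angles): joint-space move.
- r.let_go() and r.grab(squeeze=None): open the fingers fully, or close them until they stop; squeeze is the grip in N (None keeps the last).
- r.wait(seconds).
- r.inverse_kinematics(position, orientation): joint angles nearest the present ones, or None.
- r.sense(): the state.
- r.snapshot(name): name is "scene" or "top"; returns a dict with "frame" (420x560x3 uint8, red, green, blue), "fx", "fy", "cx", "cy" (pixels), "dist_coeffs" ([k1, k2, p1, p2, k3] as OpenCV has them; the pictures are not rectified), "R" (3x3) and "t" (3): a world point X has camera coordinates R X + t. Camera axes: x right, y down, z forward; pixel columns grow to the right and rows downward; lengths in m; the calibration is good to about 2 mm. A picture is of the moment at which its call begins. There is no depth.
A pose or a line that the arm cannot do raises r.IKError and nothing moves.
- r.hand_in(): hands the job in; it is judged then, once.
The state is a dict: "clock": time; "joints": joint angles; "joint_vel": joint speeds; "joint_torque": joint torques, N m; "tcp_pos": TCP position; "orientation": TCP orientation; "contact_force": force on the tool from outside, world axes, zero at the start; "torque": the same for the moment, N m; "opening": finger opening in m; "gripper_force": force on a finger pad.
Only numpy, scipy, OpenCV 4.12 (cv2) and the standard library are available. Lean on these libraries where they do the work, as an engineer would, in place of code of your own. Each camera call takes 0.05 s, during which the arm holds its last target. There are 200 camera calls.

## Working session

There is one attempt and no reset: what is moved stays moved. The work goes in short steps, each a Python script; the robot and the scene stay as the last script left them, time stands still between calls to the robot, and variables do not carry over. Pictures are saved under pics/ and viewed, at most 14 in all, crops included, and the job is handed in when it is done.

```bash
mkdir -p pics; cat > h.py <<'E'
import numpy as np, cv2
from station import r
def snap(name,fn=None):
    s=r.snapshot(name)
    if fn: cv2.imwrite('pics/'+fn,cv2.cvtColor(s['frame'],cv2.COLOR_RGB2BGR))
    return s
def K(s): return np.array([[s['fx'],0,s['cx']],[0,s['fy'],s['cy']],[0,0,1.]])
def ray(s,uv,z):
    p=cv2.undistortPoints(np.array([[uv]],float),K(s),np.array(s['dist_coeffs']))[0,0]
    R=np.array(s['R']);t=np.array(s['t']); c=-R.T@t; d=R.T@np.array([p[0],p[1],1])
    return c+d*(z-c[2])/d[2]
def proj(s,X):
    return cv2.projectPoints(np.array(X,float).reshape(-1,1,3),cv2.Rodrigues(np.array(s['R']))[0],np.array(s['t']),K(s),np.array(s['dist_coeffs']))[0].reshape(-1,2)
E
python3 - <<'E'
from h import *
for n in('top','scene'):
    s=snap(n,n+'0.png'); print(n,s['fx'],s['dist_coeffs'],-np.array(s['R']).T@np.array(s['t']),np.array(s['R']).round(2).tolist())
print(r.sense())
E
```

```text
top 440.74772794013273 [-0.03647931  0.          0.          0.          0.        ] [ 0.43400921 -0.00693416  1.39884761] [[-0.02, -1.0, -0.0], [-1.0, 0.02, -0.07], [0.07, -0.0, -1.0]]
scene 427.0872166674185 [0.0140026 0.        0.        0.        0.       ] [ 1.12482166 -0.02216393  0.85314871] [[0.04, 1.0, -0.01], [0.8, -0.03, -0.6], [-0.6, 0.01, -0.8]]
{'clock': 0.1, 'joints': array([-7.43515732e+01,  5.25783085e+00,  7.05740210e+01, -3.02637250e-04,
        1.04265091e+02, -3.24880328e+00]), 'joint_vel': array([-0.10976578, -0.1585818 , -0.21505577, -0.00861339,  0.00312005,
        0.00345922]), 'joint_torque': array([ 3.49371934e-03, -4.47861528e+01, -4.07568204e+01,  7.01210392e-02,
        2.85027927e-02, -1.18052353e-04]), 'tcp_pos': array([ 0.19425857, -0.56744856,  0.24033943]), 'orientation': array([-1.79903197e+02, -5.20096317e-03,  1.88971514e+01]), 'contact_force': array([ 0.34887538,  0.52130376, -0.00635705]), 'torque': array([-0.05023643,  0.05115833,  0.01789363]), 'gripper_force': 0.0, 'opening': 0.0881360453382425}
```

View pics/top0.png

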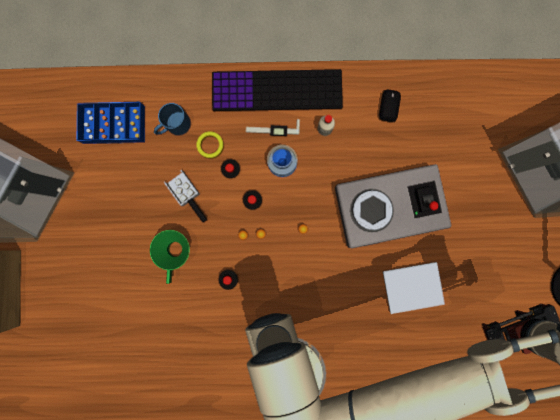

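View pics/scene0.png

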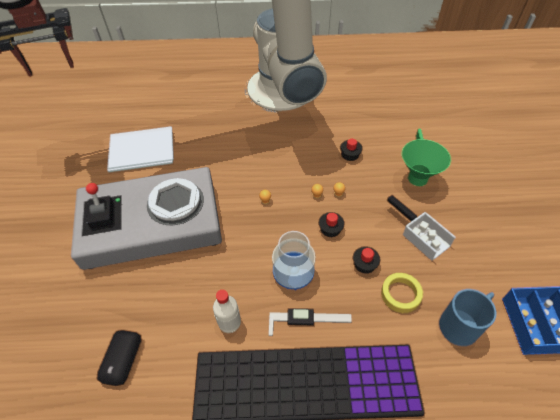

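```bash
python3 - <<'E'
import cv2,numpy as np
a=cv2.imread('pics/top0.png');b=cv2.imread('pics/scene0.png')
def c(im,x,y,w=80,h=60): return cv2.resize(im[y-h//2:y+h//2,x-w//2:x+w//2],(400,300),interpolation=cv2.INTER_CUBIC)
cv2.imwrite('pics/m1.png',np.vstack([np.hstack([c(a,282,160),c(a,373,210)]),np.hstack([c(a,188,195),c(a,170,255)])]))
cv2.imwrite('pics/m2.png',np.vstack([np.hstack([c(b,294,262),c(b,174,200)]),np.hstack([c(b,420,228),c(b,425,160)])]))
E
```

```text
(no output)
```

View pics/m1.png

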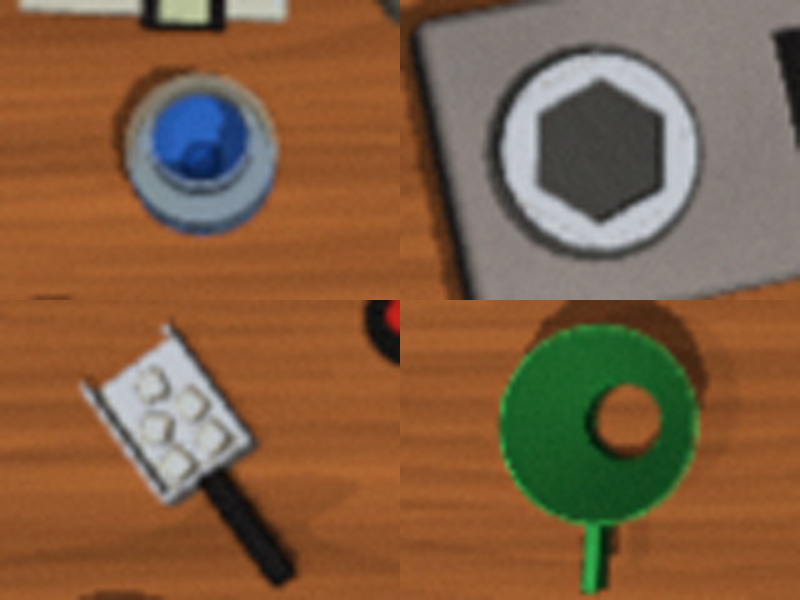

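View pics/m2.png

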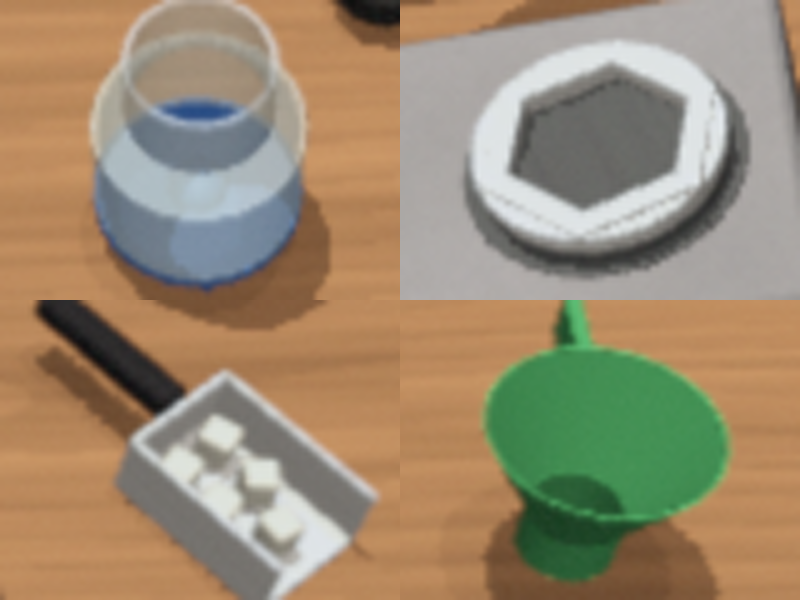

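```bash
cat > loc.py <<'E'
from h import *
def blobs(s,kind,amin=8):
    hsv=cv2.cvtColor(s['frame'],cv2.COLOR_RGB2HSV)
    H,S,V=[hsv[...,i].astype(int) for i in range(3)]
    m={'red':((H<6)|(H>174))&(S>190)&(V>110),'amber':(H>14)&(H<24)&(S>190)&(V>190),'green':(H>45)&(H<80)&(S>120)}[kind]
    n,l,st,c=cv2.connectedComponentsWithStats(m.astype(np.uint8))
    return [(c[i],st[i]) for i in range(1,n) if st[i][4]>=amin]
def tri(s1,u1,s2,u2):
    def nrm(s,u): return cv2.undistortPoints(np.array([[u]],float),K(s),np.array(s['dist_coeffs']))[0,0]
    P=[np.c_[np.array(s['R']),np.array(s['t'])] for s in(s1,s2)]
    X=cv2.triangulatePoints(P[0],P[1],nrm(s1,u1).reshape(2,1),nrm(s2,u2).reshape(2,1)).ravel()
    return X[:3]/X[3]
E
python3 - <<'E'
from loc import *
np.set_printoptions(precision=4,suppress=True)
t=snap('top');s=snap('scene')
for k,z in(('red',.045),('amber',.022),('green',.08)):
    for n,q in(('top',t),('scene',s)):
        for c,st in blobs(q,k): print(k,n,c,st[4],ray(q,c,z))
# funnel
c0=ray(t,(169.8,250),.086);e=ray(t,(168.6,283),.087);print('funnel',c0,e)
g=lambda x,y:(148+x/5,165+y/5)
P=[ray(t,g(*p),.037) for p in((168,27),(85,85),(255,145),(165,205))];print('scoop',*P,ray(t,g(285,280),.034))
k=lambda x,y:(333+x/5,180+y/5)
for p in((200,78),(200,222),(138,113),(138,187),(263,113),(263,187)): print('hex',ray(t,k(*p),.09))
print(ray(t,k(199,148),.09), 'scene',ray(s,(174-40+200/5,200-30+136/5),.09))
print('jar',ray(s,(294,244.8),.124))
E
```

```text
red top [328.     118.4091] 44 [ 0.7948 -0.1386  0.045 ]
red top [229.1071 167.4107] 56 [0.6461 0.1717 0.045 ]
red top [251.5263 199.0702] 57 [0.5464 0.1035 0.045 ]
red top [433.7407 205.4074] 54 [ 0.5164 -0.4589  0.045 ]
red top [226.6786 279.8929] 56 [0.3006 0.1827 0.045 ]
red scene [351.2    146.6667] 30 [0.3139 0.1797 0.045 ]
red scene [ 93.3529 190.3529] 17 [ 0.4369 -0.4725  0.045 ]
red scene [331.3214 222.8571] 28 [0.5587 0.1016 0.045 ]
red scene [366.2222 258.6296] 27 [0.6568 0.1675 0.045 ]
amber top [303.1875 229.    ] 16 [ 0.4516 -0.0546  0.022 ]
amber top [260.4667 233.7333] 15 [0.4394 0.0789 0.022 ]
green top [416.  212.8] 10 [ 0.493  -0.3927  0.08  ]
green top [168.2138 250.8571] 1141 [0.393  0.3519 0.08  ]
green scene [424.3478 159.2515] 1495 [0.4009 0.3455 0.08  ]
green scene [117.5455 199.6364] 11 [ 0.4971 -0.3906  0.08  ]
funnel [0.3956 0.3455 0.086 ] [0.2983 0.3491 0.087 ]
scoop [0.6409 0.3214 0.037 ] [0.6055 0.3734 0.037 ] [0.5659 0.2672 0.037 ] [0.5296 0.3235 0.037 ] [0.4818 0.2496 0.034 ]
hex [ 0.5464 -0.2627  0.09  ]
hex [ 0.4605 -0.26    0.09  ]
hex [ 0.5261 -0.225   0.09  ]
hex [ 0.482  -0.2237  0.09  ]
hex [ 0.5247 -0.2997  0.09  ]
hex [ 0.4806 -0.2983  0.09  ]
[ 0.5045 -0.2608  0.09  ] scene [ 0.5035 -0.2579  0.09  ]
jar [0.6648 0.009  0.124 ]
```

```bash
cat > ov.py <<'E'
from loc import *
def circ(c,rad,z): a=np.linspace(0,2*np.pi,73);return np.c_[c[0]+rad*np.cos(a),c[1]+rad*np.sin(a),0*a+z]
def hexa(c,af,z,yaw):
    a=np.radians(yaw+60*np.arange(7));R=af/np.sqrt(3);return np.c_[c[0]+R*np.cos(a),c[1]+R*np.sin(a),0*a+z]
def view(s,curves,ctr,w=80,h=60,k=5):
    x0,y0=int(ctr[0])-w//2,int(ctr[1])-h//2
    im=cv2.resize(cv2.cvtColor(s['frame'],cv2.COLOR_RGB2BGR)[y0:y0+h,x0:x0+w],(w*k,h*k),interpolation=cv2.INTER_CUBIC)
    for P,col in curves:
        p=(proj(s,P)-[x0,y0]+.5)*k
        cv2.polylines(im,[np.round(p).astype(int)],False,col,1)
    return im
E
python3 - <<'E'
from ov import *
t=snap('top');s=snap('scene')
J=(.665,.009);Y=(0,255,255);M=(255,0,255);G=(0,255,0)
cj=[(circ(J,.032,.124),Y),(circ(J,.046,.074),M),(circ(J,.046,.014),G),(hexa(J,.072,0,0),(0,0,255))]
F=(.3955,.3455);cf=[(circ(F,.06,.086),M),(circ(F,.026,0),Y),(circ(F,.0235,0),Y)]
cv2.imwrite('pics/o1.png',np.vstack([np.hstack([view(t,cj,(282,160)),view(s,cj,(294,262))]),np.hstack([view(t,cf,(170,255)),view(s,cf,(425,160))])]))
# IK pour check
from scipy.spatial.transform import Rotation as R
def tool(az,tip):  # scoop yaw az, tip lip-down; tool y along scoop y
    S=R.from_euler('zy',[0,0]); S=R.from_euler('z',az,degrees=True)*R.from_euler('y',tip,degrees=True)
    for f in(0,180):
        yield S,S*R.from_euler('z',f,degrees=True)*R.from_euler('x',180,degrees=True)
for az in range(-180,180,30):
  for tip in(0,45,60,70):
    o=[]
    for S,T in tool(az,tip):
        lip=np.array([.665,.009,.18]); p=lip+S.apply([-.13,0,.034])-S.apply([0,0,0])
        q=r.inverse_kinematics(p,T.as_euler('xyz',degrees=True)); o.append(None if q is None else np.round(q).astype(int).tolist())
    if any(o): print(az,tip,o)
E
```

```text
-180 0 [[-2, 39, 31, 0, 110, -92], [-2, 39, 31, 0, 110, 88]]
-180 45 [[-3, -11, 90, 2, 56, -93], [-3, -11, 90, 2, 56, 87]]
-180 60 [[-3, -24, 107, 5, 38, -96], [-3, -24, 107, 5, 38, 84]]
-180 70 [[-4, -32, 117, 9, 26, -99], [-4, -32, 117, 9, 26, 81]]
-150 0 [[3, 36, 35, 0, 109, -117], [3, 36, 35, 0, 109, 63]]
-150 45 [[-12, -6, 86, 31, 67, -136], [-12, -6, 86, 31, 67, 44]]
-150 60 [[-19, -16, 100, 50, 59, -151], [-19, -16, 100, 50, 59, 29]]
-150 70 [None, [-24, -21, 109, 65, 57, 16]]
-120 0 [[7, 28, 46, 0, 106, -143], [7, 28, 46, 0, 106, 37]]
-120 45 [None, [-16, 5, 75, 43, 88, 17]]
-120 60 [None, [-24, 2, 84, 60, 87, 7]]
-120 70 [None, [-29, 2, 88, 70, 89, 0]]
-90 0 [None, [9, 18, 59, 0, 103, 9]]
-90 45 [None, [-16, 18, 60, 46, 110, -3]]
-90 60 [None, [-23, 22, 61, 60, 113, -5]]
-90 70 [None, [-26, 26, 61, 69, 116, -6]]
-60 0 [None, [8, 7, 71, 0, 102, -22]]
-60 45 [None, [-13, 32, 43, 43, 131, -21]]
-60 60 [None, [-17, 42, 33, 61, 138, -12]]
-60 70 [None, [-19, 50, 27, 74, 140, -4]]
-30 0 [[4, -2, 80, 0, 101, 124], [4, -2, 80, 0, 101, -56]]
-30 45 [[-8, 43, 27, 31, 149, 134], [-8, 4
[... 239 characters left out ...]
]
60 45 [[9, 32, 42, -44, 128, 18], None]
60 60 [[14, 44, 32, -62, 135, 9], None]
60 70 [[16, 51, 25, -75, 137, 2], None]
90 0 [[-13, 17, 60, 0, 103, -13], None]
90 45 [[12, 19, 59, -46, 107, 0], None]
90 60 [[19, 23, 59, -61, 110, 3], None]
90 70 [[22, 27, 60, -70, 112, 4], None]
120 0 [[-11, 28, 47, 0, 106, -41], [-11, 28, 47, 0, 106, 139]]
120 45 [[11, 5, 75, -42, 84, -20], None]
120 60 [[19, 3, 83, -59, 83, -9], None]
120 70 [[24, 3, 87, -70, 84, -2], None]
150 0 [[-7, 36, 36, 0, 109, -67], [-7, 36, 36, 0, 109, 113]]
150 45 [[6, -6, 86, -28, 64, -50], [6, -6, 86, -28, 64, 130]]
150 60 [[13, -15, 100, -46, 54, -34], [13, -15, 100, -46, 54, 146]]
150 70 [[17, -20, 108, -62, 51, -20], None]
```

View pics/o1.png

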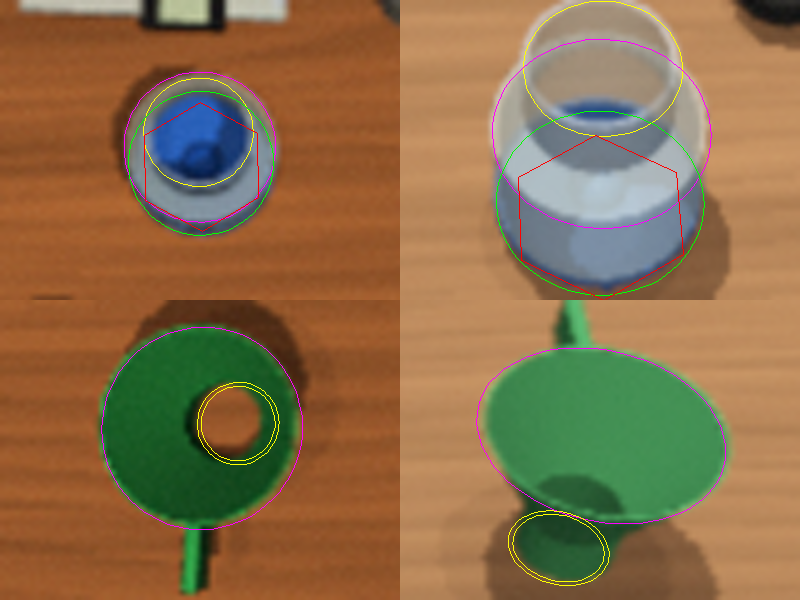

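```bash
cat >> h.py <<'E'
def go(x,y,z,yaw,line=False,speed=.15):
    "tool-down pose; yaw as given (mod 180 choice by smallest j6)"
    c=[]
    for k in(-180,0,180):
        q=r.inverse_kinematics([x,y,z],[180,0,yaw+k])
        if q is not None: c.append((abs(q[5]) if not line else abs(q[5]-r.sense()['joints'][5]),k))
    k=min(c)[1]
    if line: r.servo_line([x,y,z],[180,0,yaw+k],speed=speed)
    else: r.reach([x,y,z],[180,0,yaw+k])
def st(*a):
    s=r.sense(); print(*a,'t%.1f'%s['clock'],'tcp',s['tcp_pos'].round(4),'F',s['contact_force'].round(1),'op %.4f'%s['opening'],'g %.0f'%s['gripper_force'])
    return s
E
python3 - <<'E'
from ov import *
F=np.array([.3955,.347]);y=-2;d=np.array([np.cos(np.radians(y)),np.sin(np.radians(y))])
g=F-.084*d
r.let_go() 
go(*g,.19,y);st()
go(*g,.075,y,True);st()
r.grab(50);st('grab')
go(*g,.24,y,True);st('lift')
J=np.array([.6635,.008]);G=J-.084*np.array([1,0])
go(*G,.24,0);go(*G,.195,0,True);r.wait(.3);st()
t=snap('top');s=snap('scene')
zb=.12;Y=(0,255,255);M=(255,0,255)
c=[(circ(J,.06,.206),M),(circ(J,.026,.12),Y),(circ(J,.046,.074),(0,255,0))]
cv2.imwrite('pics/o2.png',np.hstack([view(t,c,proj(t,[*J,.16])[0]),view(s,c,proj(s,[*J,.16])[0])]))
E
```

```text
t3.8 tcp [0.312  0.3496 0.19  ] F [0.2 0.1 0.4] op 0.0877 g 0
t4.7 tcp [0.312  0.3503 0.0761] F [0.1 0.2 0.2] op 0.0877 g 0
grab t5.8 tcp [0.3115 0.3499 0.075 ] F [ 0.1 -0.1 -0.4] op 0.0098 g 50
lift t7.1 tcp [0.3113 0.3497 0.2388] F [ 0.9 -0.2 -1.9] op 0.0095 g 50
t9.8 tcp [0.5799 0.008  0.1962] F [ 0.5 -0.  -2.1] op 0.0097 g 50
```

View pics/o2.png

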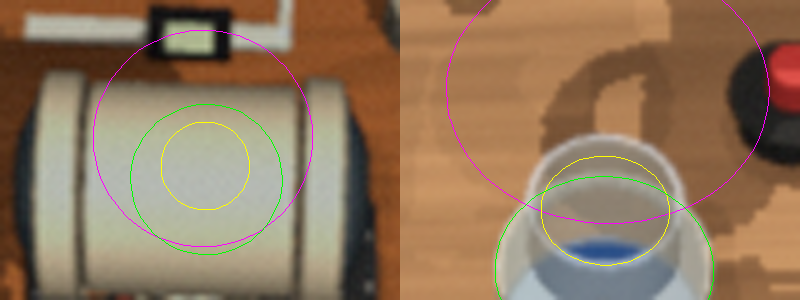

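```bash
python3 - <<'E'
from h import *
snap('scene','s2.png'); st()
E
```

```text
t10.0 tcp [0.5797 0.008  0.1954] F [ 0.  -0.3 -1.3] op 0.0101 g 50
```

View pics/s2.png

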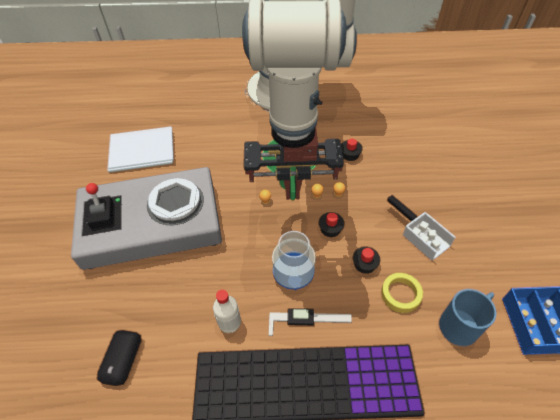

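```bash
python3 - <<'E'
from h import *
s=r.sense();print(s['orientation'],s['joints'])
# gripped k?
for p in ([.312,.35,.19],[.58,.008,.24]):
  for y in(-180,0,178,-2): print(p,y,r.inverse_kinematics(p,[180,0,y]))
for a in range(0,360,30):
    x=.6635+.084*np.cos(np.radians(a)); y=.008+.084*np.sin(np.radians(a))
    # ear at angle a: funnel yaw = a-180
    print(a,[None if q is None else q.round()[5] for q in (r.inverse_kinematics([x,y,.2],[180,0,a-180]),r.inverse_kinematics([x,y,.2],[180,0,a]))])
E
```

```text
[ 1.79998106e+02 -3.96099281e-02 -2.49181053e-03] [-2.57605120e+00  1.79199750e+00  7.87214635e+01 -1.14583913e-04
  9.94468840e+01  8.74264224e+01]
[0.312, 0.35, 0.19] -180 [ 44.12688297 -15.43835545  95.16202945   0.         100.276326
 -45.87311703]
[0.312, 0.35, 0.19] 0 [ 4.41268830e+01 -1.54383555e+01  9.51620295e+01 -2.54444375e-14
  1.00276326e+02  1.34126883e+02]
[0.312, 0.35, 0.19] 178 [ 44.12688297 -15.43835545  95.16202945   0.         100.276326
 -43.87311703]
[0.312, 0.35, 0.19] -2 [ 4.41268830e+01 -1.54383555e+01  9.51620295e+01 -2.54444375e-14
  1.00276326e+02  1.36126883e+02]
[0.58, 0.008, 0.24] -180 [ -2.57008823   2.10805353  73.89149645   0.         104.00045002
 -92.57008823]
[0.58, 0.008, 0.24] 0 [-2.57008823e+00  2.10805353e+00  7.38914964e+01 -2.54444375e-14
  1.04000450e+02  8.74299118e+01]
[0.58, 0.008, 0.24] 178 [ -2.57008823   2.10805353  73.89149645   0.         104.00045002
 -90.57008823]
[0.58, 0.008, 0.24] -2 [-2.57008823e+00  2.10805353e+00  7.38914964e+01 -2.54444375e-14
  1.04000450e+02  8.94299118e+01]
0 [np.float64(-92.0), np.float64(88.0)]
30 [np.float64(-119.0), np.float64(61.0)]
60 [np.float64(-146.0), np.float64(34.0)]
90 [None, np.float64(5.0)]
120 [None, np.float64(-26.0)]
150 [np.float64(122.0), np.float64(-58.0)]
180 [np.float64(87.0), np.float64(-93.0)]
210 [np.float64(53.0), np.float64(-127.0)]
240 [np.float64(21.0), None]
270 [np.float64(-9.0), None]
300 [np.float64(-38.0), np.float64(142.0)]
330 [np.float64(-65.0), np.float64(115.0)]
```

```bash
python3 - <<'E'
s=open('h.py').read()
s=s.replace("line=False,speed=.15):\n    \"","line=False,speed=.15,ks=(-180,0,180)):\n    \"").replace("for k in(-180,0,180):","for k in ks:")
open('h.py','w').write(s)
E
python3 - <<'E'
from ov import *
J=np.array([.6635,.008]);G=J-.084*np.array([1,0])
go(*G,.27,0,True,ks=(0,));go(*G,.27,180,ks=(0,));go(*G,.205,180,True,ks=(0,));r.wait(.3);st()
t=snap('top');s=snap('scene')
Y=(0,255,255);M=(255,0,255)
c=[(circ(J,.06,.216),M),(circ(J,.026,.13),Y),(circ(J,.032,.124),(0,255,0))]
cv2.imwrite('pics/o3.png',np.hstack([view(t,c,proj(t,[*J,.16])[0]),view(s,c,proj(s,[*J,.16])[0])]))
E
```

```text
t14.2 tcp [0.5799 0.008  0.2061] F [ 0.7  0.6 -1.3] op 0.0100 g 50
```

View pics/o3.png

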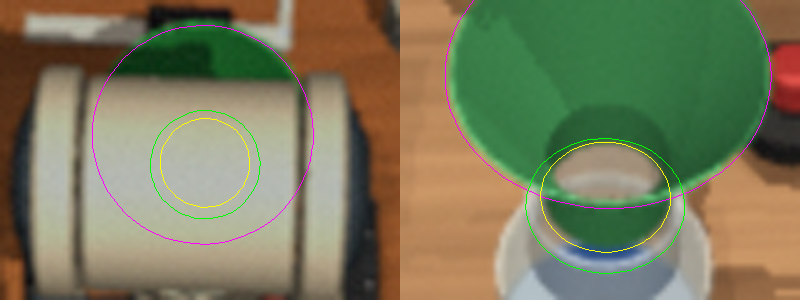

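```bash
python3 - <<'E'
from h import *
b=r.sense()['contact_force']
for z in np.arange(.2,.1655,-.004):
    go(.5795,.008,z,180,True,.06,ks=(0,)); f=r.sense()['contact_force']-b
    print(round(z,3),f.round(1))
    if f[2]>6: break
st()
E
```

```text
0.2 [-0.6  0.5 -0.6]
0.196 [ 0.1  0.4 -0.7]
0.192 [-1.7 -0.1 -0.4]
0.188 [-0.7 -0.  -0.7]
0.184 [-1.1  0.5 -0.2]
0.18 [-0.4  1.2 -1.2]
0.176 [-0.5  0.4 -1.3]
0.172 [-0.6  0.1 -0.6]
0.168 [-2.1  0.6  0. ]
t16.5 tcp [0.5794 0.0079 0.1679] F [-1.8  0.1 -0.5] op 0.0097 g 50
```

```bash
cat >> loc.py <<'E'
def knobs(s,fn=None):
    hsv=cv2.cvtColor(s['frame'],cv2.COLOR_RGB2HSV)
    m=cv2.inRange(hsv,(12,170,170),(26,255,255))
    n,l,stt,c=cv2.connectedComponentsWithStats(m)
    o=[]
    for i in range(1,n):
        if stt[i][4]<20 or stt[i][4]>250: continue
        X=ray(s,c[i],.021)
        if .25<X[0]<.75 and -.2<X[1]<.3: o.append((X.round(4),stt[i][4]))
    return o
E
python3 - <<'E'
from loc import *
go(.5795,.008,.1665,180,True,.06,ks=(0,));st();r.let_go();st()
go(.5795,.008,.26,180,True,ks=(0,))
go(.45,-.15,.3,90)
for n in('top','scene'):
    s=snap(n,n+'3.png');print(n,knobs(s))
    hsv=cv2.cvtColor(s['frame'],cv2.COLOR_RGB2HSV)
    for X in([.44,.079,.021],[.44,.13,.021],[.4516,-.0546,.021]):
        u=proj(s,X)[0].round().astype(int);print(hsv[u[1]-2:u[1]+3,u[0]-2:u[0]+3].reshape(-1,3)[::4].tolist())
st()
E
```

```text
t16.8 tcp [0.5797 0.008  0.1672] F [-1.2 -0.4  2.3] op 0.0099 g 50
t18.0 tcp [0.5795 0.008  0.1665] F [0.4 0.6 0.2] op 0.0883 g 0
top [(array([ 0.4522, -0.054 ,  0.021 ]), np.int32(47)), (array([0.4394, 0.0789, 0.021 ]), np.int32(48)), (array([0.4362, 0.1349, 0.021 ]), np.int32(45))]
[[17, 227, 183], [19, 223, 184], [23, 212, 186], [24, 210, 186], [21, 221, 186], [16, 223, 186], [19, 224, 187]]
[[17, 225, 186], [13, 216, 130], [16, 226, 182], [20, 219, 186], [24, 210, 186], [23, 213, 188], [15, 224, 180]]
[[18, 219, 189], [18, 221, 187], [22, 213, 187], [24, 212, 185], [21, 222, 184], [18, 222, 186], [17, 225, 185]]
scene [(array([0.444 , 0.0786, 0.021 ]), np.int32(24)), (array([0.441 , 0.1355, 0.021 ]), np.int32(24)), (array([ 0.4567, -0.0506,  0.021 ]), np.int32(26))]
[[21, 158, 220], [21, 158, 220], [20, 156, 220], [19, 160, 219], [17, 170, 214], [16, 175, 195], [16, 175, 192]]
[[16, 168, 213], [20, 156, 220], [18, 165, 217], [16, 174, 202], [15, 177, 171], [15, 172, 142], [16, 180, 167]]
[[20, 158, 221], [21, 155, 220], [21, 155, 221], [19, 163, 219], [16, 170, 213], [15, 174, 190], [16, 175, 192]]
t20.0 tcp [ 0.4503 -0.1495  0.2993] F [ 0.1  0.5 -0.6] op 0.0876 g 0
```

View pics/scene3.png

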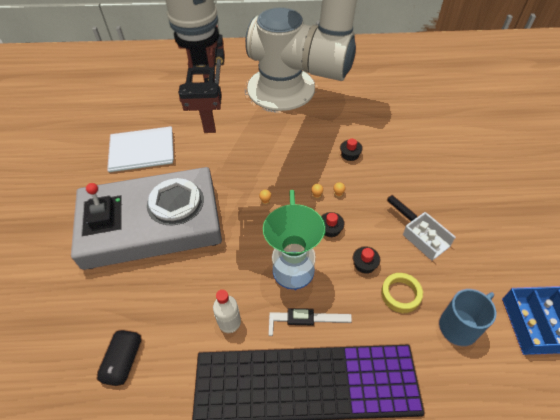

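```bash
cat > pick.py <<'E'
from loc import *
def find(prev):
    o=[k[0]-[-.001,0,0] for k in knobs(snap('top'))]+[k[0]-[.0045,0.001,0] for k in knobs(snap('scene'))]
    o=[p for p in o if np.hypot(*(p-prev)[:2])<.05]
    return min(o,key=lambda p:np.hypot(*(p-prev)[:2])) if o else None
def pick(prev,drop,zd=.21):
    k=find(np.array(prev)); print('at',k)
    if k is None: return False
    go(k[0],k[1],.12,90);
    go(k[0],k[1],.024,90,True,.2); r.grab(15); s=st('grab')
    go(k[0],k[1],.27,90,True,.3)
    if r.sense()['opening']<.01: print('missed'); return False
    go(*drop,.27,90); go(*drop,zd,90,True,.2); r.let_go(); st('drop'); go(*drop,.27,90,True,.3)
    return True
E
python3 - <<'E'
from pick import *
J=(.6635,.008)
pick((.4525,-.053,.021),J)
s=snap('scene','d1.png');print(knobs(s));print(knobs(snap('top')))
E
```

```text
at [ 0.4526 -0.0521  0.021 ]
grab t22.5 tcp [ 0.4525 -0.0521  0.0239] F [ 0.2 -0.2  1. ] op 0.0289 g 15
drop t25.8 tcp [0.6635 0.008  0.21  ] F [ 1.   0.3 -0. ] op 0.0881 g 0
[(array([0.441 , 0.1355, 0.021 ]), np.int32(26))]
[(array([0.4364, 0.1348, 0.021 ]), np.int32(39))]
```

```bash
python3 - <<'E'
from pick import *
J=(.6635,.008)
pick((.438,.135,.021),J)
go(.5,-.15,.3,90)
print(knobs(snap('top')),knobs(snap('scene','d2.png')))
pick((.4405,.079,.021),J)
go(.5,.2,.3,90)
print(knobs(snap('top')),knobs(snap('scene','d3.png')))
E
```

```text
at [0.4369 0.1348 0.021 ]
grab t29.1 tcp [0.4369 0.1348 0.024 ] F [-0.9 -0.3  0.4] op 0.0293 g 15
drop t32.6 tcp [0.6635 0.008  0.2099] F [ 0.2 -0.2 -0.9] op 0.0876 g 0
[(array([0.6913, 0.0019, 0.021 ]), np.int32(32)), (array([0.4394, 0.0789, 0.021 ]), np.int32(48))] [(array([0.444 , 0.0791, 0.021 ]), np.int32(22))]
at [0.4402 0.0788 0.021 ]
grab t36.8 tcp [0.4401 0.0788 0.024 ] F [-0.1  0.4  0.1] op 0.0289 g 15
drop t40.1 tcp [0.6635 0.008  0.21  ] F [ 0.9  0.  -0.2] op 0.0878 g 0
[(array([6.907e-01, 3.000e-04, 2.100e-02]), np.int32(26))] []
```

View pics/d3.png

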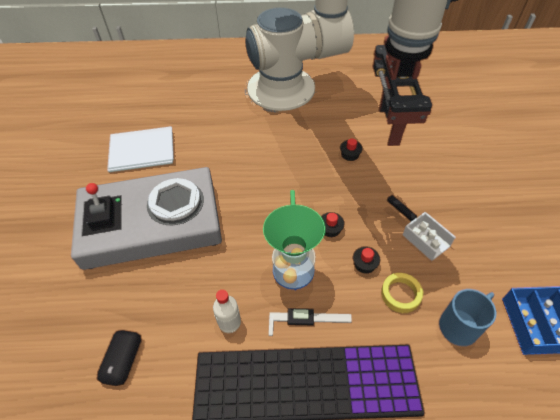

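```bash
cat > pour.py <<'E'
from h import *
from scipy.spatial.transform import Rotation as R
J=np.array([.6635,.008])
def pose(lip,az,tip):
    S=R.from_euler('z',az,degrees=True)*R.from_euler('y',tip,degrees=True)
    T=S*R.from_euler('z',180,degrees=True)*R.from_euler('x',180,degrees=True)
    return np.array(lip)+S.apply([-.13,0,.034]),T.as_euler('xyz',degrees=True)
def to(lip,az,tip,speed=.1):
    p,o=pose(lip,az,tip); r.servo_line(p,o,speed=speed)
E
python3 - <<'E'
from pour import *
from loc import *
yaw=34.6; g=np.array([.516,.274])
ty=yaw+180-360
go(*g,.15,ty,ks=(0,)); go(*g,.034,ty,True,.15,ks=(0,)); r.grab(60); st('grab')
go(*g,.29,ty,True,.15,ks=(0,)); st('lift')
for f in(.35,.7,1):
    p,o=pose([J[0],J[1]+.03,.256],-90,0)
    q=g+(p[:2]-g)*f; r.servo_line([q[0],q[1],.29],[180,0,ty+(90-ty-0)*f if False else ty+((34.6-90-34.6)-34.6)*f],speed=.1)
r.wait(.2);st();print(r.sense()['orientation'],r.sense()['joints'].round())
snap('scene','p1.png')
E
```

```text
grab t45.4 tcp [0.516 0.274 0.034] F [-0.1  0.2 -0.7] op 0.0178 g 60
lift t47.2 tcp [0.5158 0.2739 0.2889] F [ 1.   0.6 -2.8] op 0.0175 g 60
t50.0 tcp [0.6632 0.1684 0.2903] F [-0.1 -0.4 -2.8] op 0.0177 g 60
[ 1.79979494e+02 -7.09822609e-03  9.00823554e+01] [ 11.  20.  48.   0. 111.  11.]
```

View pics/p1.png

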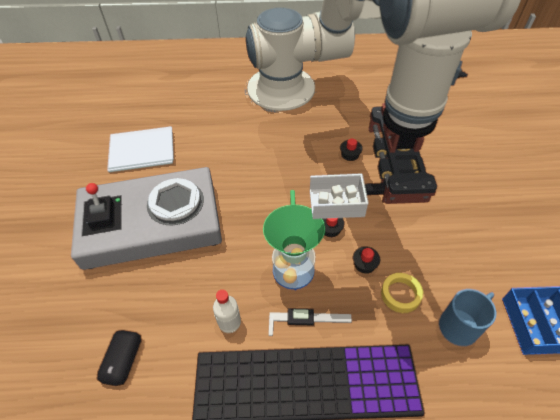

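```bash
python3 - <<'E'
from pour import *
L=lambda dy,z:[J[0],J[1]+dy,z]
to(L(.03,.215),-90,0);to(L(.026,.20),-90,20,.08);to(L(.024,.18),-90,35,.06);st()
to(L(.022,.17),-90,45,.05);r.wait(.4);st()
to(L(.022,.168),-90,55,.04);r.wait(.5);st()
to(L(.022,.168),-90,65,.04);r.wait(.7);st()
snap('scene','p2.png')
E
```

```text
t51.8 tcp [0.6634 0.12   0.2823] F [ 0.2  0.9 -2.4] op 0.0176 g 60
t52.8 tcp [0.6634 0.0983 0.2862] F [ 1.8  1.  -1.8] op 0.0177 g 60
t54.0 tcp [0.6635 0.0769 0.2941] F [ 0.   0.7 -1.3] op 0.0177 g 60
t55.5 tcp [0.6635 0.0541 0.3002] F [-0.1  0.9 -2.2] op 0.0176 g 60
```

View pics/p2.png

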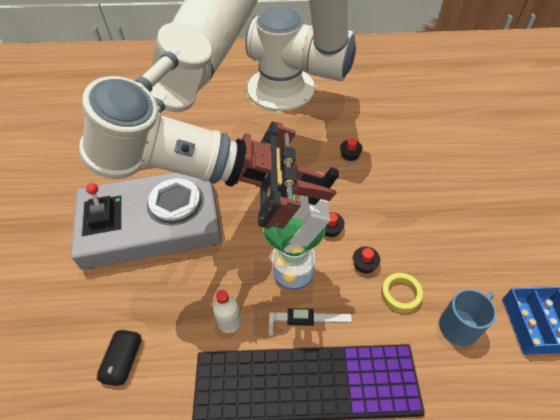

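```bash
python3 - <<'E'
from pour import *
L=lambda dy,z:[J[0],J[1]+dy,z]
to(L(.022,.17),-90,72,.05)
for d in(.016,.024,.016,.022): to(L(d,.17),-90,70,.15)
r.wait(.4)
to(L(.022,.17),-90,45,.15);to(L(.024,.185),-90,30,.15);to(L(.03,.215),-90,0,.15);to(L(.06,.256),-90,0,.15)
g=np.array([.516,.274]);p=r.sense()['tcp_pos'][:2]
for f in(.3,.65,1):
    q=p+(g-p)*f; r.servo_line([*q,.29],[180,0,90+124.6*f],speed=.15)
go(*g,.06,214.6,True,.2,ks=(0,));go(*g,.0345,214.6,True,.05,ks=(0,));st();
snap('top','p3t.png');s=snap('scene','p3.png')
a=cv2.imread('pics/p1.png').astype(int);b=cv2.imread('pics/p3.png').astype(int)
# block colour stats
for n,im,bx in(('p1 scoop',a,(312,178,368,215)),('p3 scoop',b,(405,215,455,258)),('p3 jar/funnel',b,(262,208,328,288)),('p1 jar/funnel',a,(262,208,305,288)),('scene0 scoop',cv2.imread('pics/scene0.png').astype(int),(405,215,455,258))):
    c=im[bx[1]:bx[3],bx[0]:bx[2]];w=(c.min(2)>185)
    print(n,w.sum(),((c.min(2)>165)&(c[...,2]-c[...,0]>6)).sum())
c=np.hstack([cv2.resize(b[205:265,385:465].astype(np.uint8),(400,300)),cv2.resize(b[205:295,248:348].astype(np.uint8),(333,300),interpolation=cv2.INTER_CUBIC)])
cv2.imwrite('pics/c3.png',c)
E
```

```text
t64.1 tcp [0.5158 0.2739 0.0341] F [-0.5  0.1 -1.3] op 0.0177 g 60
p1 scoop 613 297
p3 scoop 0 376
p3 jar/funnel 168 225
p1 jar/funnel 39 48
scene0 scoop 400 126
```

View pics/c3.png

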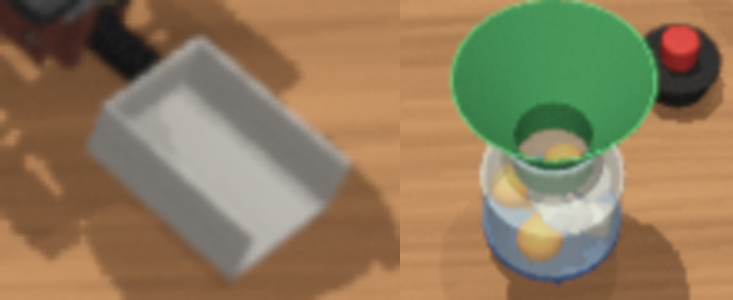

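```bash
python3 - <<'E'
from loc import *
r.let_go(); g=(.516,.274); go(*g,.16,214.6,True,ks=(0,)); 
G=(.5795,.008)
go(*G,.27,180,ks=(0,)); go(*G,.167,180,True,ks=(0,)); r.grab(50); st('grab')
go(*G,.185,180,True,.05,ks=(0,)); st(); go(*G,.27,180,True,.15,ks=(0,)); st('up')
F=np.array([.3955,.347]);g=F-.084*np.array([np.cos(np.radians(-2)),np.sin(np.radians(-2))])
go(*g,.2,178,ks=(0,)); go(*g,.09,178,True,.15,ks=(0,));go(*g,.0755,178,True,.04,ks=(0,));st('down');r.let_go();go(*g,.2,178,True,ks=(0,));st()
t=snap('top');s=snap('scene','f1.png')
for q in(t,s):
  for c,w in blobs(q,'red'): print(c.round(1),ray(q,c,.045).round(4))
  for c,w in blobs(q,'green',200): print('green',c,w[4])
E
```

```text
grab t69.5 tcp [0.5795 0.0077 0.167 ] F [-0.2 -1.  -0.3] op 0.0098 g 50
t70.0 tcp [0.5796 0.0081 0.1855] F [-0.6 -0.  -1.3] op 0.0097 g 50
up t70.7 tcp [0.5794 0.008  0.2689] F [ 0.   0.2 -2.4] op 0.0100 g 50
down t73.7 tcp [0.3116 0.3502 0.076 ] F [-1.8 -0.5  2.7] op 0.0093 g 50
t76.0 tcp [0.3113 0.3497 0.1988] F [0.1 0.4 0.4] op 0.0877 g 0
[328.  118.4] [ 0.7949 -0.1384  0.045 ]
[229.1 167.4] [0.6461 0.1717 0.045 ]
[251.5 199.1] [0.5462 0.1035 0.045 ]
[433.8 205.4] [ 0.5163 -0.4592  0.045 ]
[226.7 280. ] [0.3004 0.1827 0.045 ]
green [168.26933576 249.27570519] 1099
[351.3 146.9] [0.3147 0.1798 0.045 ]
[ 93.1 190.5] [ 0.4374 -0.4728  0.045 ]
[331.2 222.3] [0.5571 0.1014 0.045 ]
[366.4 258.7] [0.6569 0.1678 0.045 ]
[224.4 300.1] [ 0.7422 -0.1366  0.045 ]
green [424.42923588 159.78803987] 1505
```

```bash
python3 - <<'E'
from loc import *
x,y=.6455,.1705
go(x,y,.14,0);go(x,y,.049,0,True);r.grab(6);st('c1');r.let_go()
go(x,y,.085,0,True);go(x,y,.085,90);go(x,y,.049,90,True);r.grab(30);st('c2')
go(x,y,.22,90,True)
J=(.6635,.008)
go(*J,.22,90);go(*J,.185,90,True);r.wait(.3);st()
b=r.sense()['contact_force']
for z in np.arange(.18,.1485,-.003):
    go(*J,z,90,True,.06); f=r.sense()['contact_force']-b; print(round(z,3),f.round(1),r.sense()['tcp_pos'].round(4))
    if f[2]>8: break
E
```

```text
c1 t79.2 tcp [0.6455 0.1705 0.0489] F [0.8 0.4 0.2] op 0.0255 g 6
c2 t83.5 tcp [0.6454 0.1705 0.0489] F [-0.   0.  -0.8] op 0.0251 g 30
t86.1 tcp [0.6639 0.0081 0.1863] F [-0.4  0.4 -0.5] op 0.0250 g 30
0.18 [ 1.  -0.1 -0.6] [0.6633 0.0079 0.1793]
0.177 [ 0.4 -0.7 -0.4] [0.6634 0.0079 0.1766]
0.174 [ 1.6 -0.2  0.1] [0.6634 0.008  0.1736]
0.171 [-0.2 -0.4 -0.5] [0.6634 0.008  0.1706]
0.168 [ 0.2 -0.8 -0.2] [0.6634 0.008  0.1676]
0.165 [ 0.1 -0.8 -0.1] [0.6634 0.008  0.1646]
0.162 [ 0.9  0.3 -1. ] [0.6634 0.008  0.1616]
0.159 [-0.  -0.5  0.5] [0.6634 0.008  0.1586]
0.156 [ 0.  -0.2 -0.5] [0.6634 0.008  0.1556]
0.153 [ 0.4 -0.2  0.3] [0.6634 0.008  0.1526]
0.15 [ 0.7 -0.3  2.6] [0.6638 0.008  0.1507]
```

```bash
python3 - <<'E'
from ov import *
J=(.6635,.008)
r.let_go();go(*J,.25,90,True);
go(*J,.25,90,ks=(0,-180));go(*J,.111,90,True);r.grab(45);s=st('grip');yaw=s['orientation'][2];print(yaw,s['joints'].round())
go(*J,.27,yaw,True,.12,ks=(0,));st('lift')
C=(.504,-.2597)
for d in(-40,-30,0,30,40):
    q=r.inverse_kinematics([*C,.2],[180,0,yaw+d]);print(d,None if q is None else q.round())
mid=[.58,-.12,.28]
r.servo_line(mid,[180,0,yaw-1],speed=.15);r.servo_line([*C,.26],[180,0,yaw-2],speed=.15);r.wait(.3);st()
s=snap('scene')
c=[(hexa(C,.072,.149,-2),(0,255,255)),(hexa(C,.077,.09,-2),(0,0,255))]
cv2.imwrite('pics/j1.png',np.hstack([view(s,c,proj(s,[*C,.13])[0]),view(s,[],proj(s,[*C,.13])[0])]))
E
```

```text
grip t92.6 tcp [0.6634 0.008  0.1115] F [-2.  -0.   3.4] op 0.0634 g 45
89.99851948803469 [-2. 16. 72. -0. 92. -2.]
lift t94.1 tcp [0.6633 0.008  0.2687] F [ 0.4  0.7 -5.3] op 0.0629 g 45
-40 [-31.  -0.  80.  -0. 100.   9.]
-30 [-31.  -0.  80.  -0. 100.  -1.]
0 [-31.  -0.  80.   0. 100. -31.]
30 [-31.  -0.  80.   0. 100. -61.]
40 [-31.  -0.  80.   0. 100. -71.]
t96.8 tcp [ 0.5043 -0.2593  0.2601] F [ 0.3  0.1 -5.8] op 0.0628 g 45
```

View pics/j1.png

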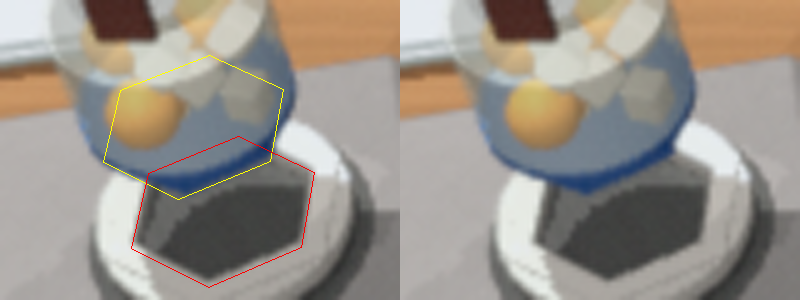

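```bash
python3 - <<'E'
from h import *
C=(.504,-.2597)
P=lambda z,w,sp=.05: r.servo_line([*C,z],[180,0,w],speed=sp)
w0=80
P(.215,w0,.12);r.wait(.2);b=r.sense()['contact_force'];z=.205
def press(w,zmin=.1885):
    global z
    while z>zmin:
        f=(r.sense()['contact_force']-b)
        if f[2]>5: return
        z-=.001;P(z,w,.03)
press(w0);s=st('contact');z1=z;print(z,(s['contact_force']-b).round(1),s['torque'].round(2))
for d in(0,-2,-4,-6,-8,-10,0,2,4,6,8,10,12):
    if z<.1935: break
    P(z,w0+d,.02); press(w0+d); s=r.sense();print(d,round(z,4),(s['contact_force']-b).round(1),s['tcp_pos'].round(4))
st()
E
```

```text
contact t102.1 tcp [ 0.504  -0.2598  0.1894] F [-3.8  2.   4.8] op 0.0629 g 45
0.18799999999999997 [-3.9  2.3  9.5] [0.26 0.65 0.02]
t102.1 tcp [ 0.504  -0.2598  0.1894] F [-3.8  2.   4.8] op 0.0629 g 45
```

```bash
python3 - <<'E'
from loc import *
r.let_go();st();r.servo_line([.504,-.2597,.3],speed=.15);st()
t=snap('top');s=snap('scene','fin1.png')
o={}
for n,q in(('t',t),('s',s)):
    for c,w in blobs(q,'red'):
        X=ray(q,c,.136)
        print(n,c.round(1),w[4],X.round(4))
        if X[1]<-.35: o[n]=c
        if abs(X[1]+.26)<.06: print('stopper knob z.228:',ray(q,c,.226).round(4))
print(tri(t,o['t'],s,o['s']))
# tumbler top edge orientation
g=t['frame']
for yw in(8,10,12):
    a=np.radians(yw); print(yw,.504+.165*np.sin(a),-.2597-.165*np.cos(a), 'tip off', .504+.165*np.sin(a)-.024*np.cos(a),-.2597-.165*np.cos(a)-.024*np.sin(a))
E
```

```text
t102.7 tcp [ 0.504  -0.2597  0.1878] F [-0.2  0.2  0.5] op 0.0880 g 0
t103.5 tcp [ 0.5039 -0.2596  0.2989] F [-0.5 -0.5 -1.3] op 0.0877 g 0
t [328.  118.4] 41 [ 0.7706 -0.1297  0.136 ]
t [251.5 199. ] 56 [0.5391 0.0961 0.136 ]
t [379.7 205.1] 18 [ 0.5148 -0.2721  0.136 ]
stopper knob z.228: [ 0.509  -0.2532  0.226 ]
t [226.6 279.9] 54 [0.3096 0.17   0.136 ]
s [350.6 146.8] 20 [0.4056 0.1555 0.136 ]
s [161.  160.6] 51 [ 0.431  -0.2866  0.136 ]
stopper knob z.228: [ 0.518  -0.2534  0.226 ]
s [331.6 222.8] 20 [0.6222 0.0881 0.136 ]Traceback (most recent call last):
  File "<stdin>", line 11, in <module>
KeyError: 't'
```

```bash
python3 - <<'E'
from loc import *
t=snap('top');s=snap('scene')
print(tri(t,(433.75,205.4),s,(93.2,190.4)), ray(t,(433.75,205.4),.136), ray(s,(93.2,190.4),.139))
# tumbler corners in top image: fit min-area rect of grey
im=cv2.imread('pics/top0.png');hsv=cv2.cvtColor(im,cv2.COLOR_BGR2HSV)
m=cv2.inRange(hsv,(0,0,60),(180,60,200));m[:, :320]=0;m[:,465:]=0;m[:160]=0;m[258:]=0
cn=max(cv2.findContours(m,cv2.RETR_EXTERNAL,cv2.CHAIN_APPROX_NONE)[0],key=cv2.contourArea)
B=cv2.boxPoints(cv2.minAreaRect(cn));print(B)
W=np.array([ray(t,b,.07)[:2] for b in B]);print(W.round(4),W.mean(0))
for i in range(4):
    d=W[(i+1)%4]-W[i];print(np.hypot(*d).round(3),np.degrees(np.arctan2(d[1],d[0])).round(1))
for d in(-.03,0):
  for z in(.15,.2): print(r.inverse_kinematics([.53+d-.03,-.425,z],[180,0,10]), r.inverse_kinematics([.53+d-.03,-.425,z],[180,0,100]))
E
```

```text
[ 0.51042431 -0.42739934  0.1313049 ] [ 0.51087056 -0.42859267  0.136     ] [ 0.5170199  -0.42038366  0.139     ]
[[335.59952 184.34749]
 [437.25204 162.94698]
 [450.7056  226.85149]
 [349.05307 248.252  ]]
[[ 0.5844 -0.1541]
 [ 0.6446 -0.4668]
 [ 0.4489 -0.4998]
 [ 0.3906 -0.1896]] [ 0.51712385 -0.32756928]
0.319 -79.1
0.198 -170.4
0.316 100.6
0.197 10.4
[-4.51974006e+01  1.04428564e+01  7.40632540e+01 -2.54444375e-14
  9.54938896e+01  3.48025994e+01] [-45.19740056  10.44285644  74.06325396   0.          95.49388961
 -55.19740056]
[-4.51974006e+01  1.01939916e+01  6.92832987e+01 -2.54444375e-14
  1.00522710e+02  3.48025994e+01] [-45.19740056  10.19399156  69.28329871   0.         100.52270974
 -55.19740056]
[-4.33344681e+01  1.39432814e+01  7.00756852e+01 -2.54444375e-14
  9.59810334e+01  3.66655319e+01] [-43.33446805  13.94328137  70.07568518   0.          95.98103345
 -53.33446805]
[-4.33344681e+01  1.37580224e+01  6.52331619e+01 -2.54444375e-14
  1.01008816e+02  3.66655319e+01] [-43.33446805  13.75802241  65.23316185   0.         101.00881573
 -53.33446805]
```

```bash
python3 - <<'E'
from h import *
a=np.radians(10.3);u=np.array([np.cos(a),np.sin(a)]);p=np.array([.534,-.4225])
r.grab(5)
X=lambda s:p+u*s
go(*X(-.065),.30,10.3);go(*X(-.065),.141,10.3,True);r.wait(.3);b=r.sense()['contact_force'];st()
for s in np.arange(-.055,.0151,.005):
    go(*X(s),.141,10.3,True,.06);f=r.sense()['contact_force']-b;print(round(s,3),f.round(1),round(float(f[:2]@u),1))
    if s>-.01 and f[:2]@u<-12: break
go(*X(s-.03),.141,10.3,True,.1);go(*X(s-.03),.30,10.3,True);go(.35,-.45,.3,10.3)
st()
from loc import *
t=snap('top');q=snap('scene','fin2.png');snap('top','fin2t.png')
for n,k in(('t',t),('s',q)):
    for c,w in blobs(k,'red'): print(n,c.round(1),w[4],ray(k,c,.136).round(4),ray(k,c,.226).round(4))
print('exp on',X(.024),'jar top exp',.504,-.2597)
E
```

```text
t107.5 tcp [ 0.4702 -0.4343  0.1416] F [ 0.1 -0.4  0.6] op 0.0004 g 0
-0.055 [-0.   0.2 -1.2] -0.0
-0.05 [ 0.8  0.3 -1.1] 0.9
-0.045 [-2.1 -0.7 -0.3] -2.2
-0.04 [-0.2  0.5 -0.1] -0.1
-0.035 [-0.6  0.9  0.1] -0.4
-0.03 [-0.3  0.8 -1. ] -0.2
-0.025 [-0.2  0.2 -1.3] -0.2
-0.02 [ 0.2  0.  -0.1] 0.2
-0.015 [ 0.3  1.1 -0.4] 0.5
-0.01 [-0.3  0.9 -0.5] -0.1
-0.005 [ 0.3  1.1 -0.9] 0.5
-0.0 [-4.5  0.   0.4] -4.4
0.005 [-20.8  -0.4   4.3] -20.5
t113.2 tcp [ 0.3505 -0.4499  0.2997] F [ 0.4  0.2 -0.4] op 0.0001 g 0
t [327.9 118.4] 42 [ 0.7707 -0.1295  0.136 ] [ 0.7467 -0.1207  0.226 ]
t [430.2 189.2] 54 [ 0.5579 -0.4201  0.136 ] [ 0.5491 -0.3906  0.226 ]
t [251.5 199.1] 56 [0.5386 0.096  0.136 ] [0.5312 0.0887 0.226 ]
t [382.1 206.4] 74 [ 0.5107 -0.2789  0.136 ] [ 0.5053 -0.2595  0.226 ]
t [227. 280.] 45 [0.3092 0.169  0.136 ] [0.3181 0.1565 0.226 ]
s [351.2 145.9] 39 [0.4028 0.1573 0.136 ] [0.4934 0.1347 0.226 ]
s [160.8 160.9] 52 [ 0.4321 -0.2869  0.136 ] [ 0.519  -0.2537  0.226 ]
s [ 92.1 207.6] 22 [ 0.5621 -0.4133  0.136 ] [ 0.6327 -0.3642  0.226 ]
s [330.8 222.6] 25 [0.6219 0.0867 0.136 ] [0.685 0.073 0.226]
exp on [ 0.55761324 -0.41820875] jar top exp 0.504 -0.2597
```

```bash
python3 - <<'E'
from h import *
a=cv2.imread('pics/top0.png').astype(int);b=cv2.imread('pics/fin2t.png').astype(int)
D=np.abs(a-b).max(2)
for n,(x0,y0,x1,y1) in dict(scoop=(155,165,215,230),funnel=(140,225,200,290),stop2=(240,188,265,212),tape=(190,125,228,162),caliper=(240,118,305,140),bottle=(315,110,340,138)).items(): print(n,(D[y0:y1,x0:x1]>50).mean().round(3))
if (D[165:230,155:215]>50).mean()<.25 and (D[225:290,140:200]>50).mean()<.2: print(r.hand_in())
E
```

```text
scoop 0.02
funnel 0.009
stop2 0.0
tape 0.006
caliper 0.0
bottle 0.0
the job is handed in; nothing more can be done
None
```

The job is handed in at about 113 s: three knobs and all five ceramic pieces are in the jar, it is stoppered and its foot is fully home in the chuck (it dropped in as I lowered it, no turning needed), the switch is fully on, and the funnel and scoop are back upright on the desk with nothing else disturbed.

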